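Pack and lock a rubble leach cell

ROBOT

A 7-joint arm with a two-finger parallel gripper is mounted at the origin on the work surface. World frame = base frame: x ahead of the robot, y to its left, z up, the work surface at z = 0. Lengths are in mm, angles in rad, forces in N, time in s.
With the tool pointing down it reaches from about 400 to 900 mm from the base axis. Payload 5.6 kg.
Tool frame: the origin (TCP) lies midway between the tips of the shut fingers; the grasp point (between the pads) lies 19 mm behind it; z points along the fingers, x is the direction in which the jaws open and shut, and the axes are right-handed (so a half turn about z gives the same grasp; the last joint's range is limited). The gripper opens to 92 mm and grips with 3 to 60 N. Pads are 20 mm wide; open, the fingers measure 128 mm over their backs; the gripper's body (75 mm by 189 mm) begins 69 mm behind the grasp point.
Start: joints at [-1.296, 0.468, -0.012, 1.603, 0.006, 1.071, -0.056], TCP at [203.152, 617.445, 214.592] pointing down, gripper open.
Joint ranges: [-2.53, 2.53], [-0.31, 2.02], [-1.57, 1.55], [0.28, 2.44], [-1.29, 4.43], [0.15, 1.84], [-2.92, 2.92]. Speed limits (rad/s): [2.57, 2.57, 3.14, 3.14, 3.14, 3.14, 3.14].

INTERFACE

Orientations are given as [roll, pitch, yaw] about the fixed x, y, z axes, in that order (R = Rz(yaw) Ry(pitch) Rx(roll)).
In Python, from bench import * gives the robot as it stands.
- The arm moves only by the tool arm_command, never from a script. Its argument "targets" is a list of rows, each an object with "xyz": the shift along the world's x, y, z in m, a list of three; "angular": the turn, a rotation vector about the world's x, y, z in degrees, a list of three; "gripper": the opening, from 0 (shut) to 1 (fully open). A call has exactly 8 rows; each row is the pose to reach, as a shift and turn from the pose commanded when the call began; what a row does not reach only later rows make up. A row lasts 1/8 s, in which the tool goes at most 62.5 mm and 10.7 degrees, less where a joint would pass 70% of its speed; a pose out of reach is approached as far as the arm can. A call with a gripper value outside its range is refused whole. The fingers move at their own pace and stop on an object; the grip force is fixed at half the most. Time passes only in rows, so rows that repeat a pose let the fingers close, or fill a call up. It gives the time, the measured TCP pose, the force and the opening at its end, in the units of the state.
- sense(): the state, without advancing time (a new reading comes with each control period).
- snapshot(name): name is "scene" or "top" or "wrist"; returns (picture, depth): 384x512x3 uint8, red, green, blue; 384x512 float32, mm along the optical axis (not along the pixel's ray), 0 where there is no reading.
- calibration(name): a dict with "camera_matrix" (3x3 intrinsics, pixels), "rvec" (rotation vector, rad) and "tvec" (3), from world to camera coordinates, as OpenCV has them; the wrist camera has in their place "T_tool_cam" (4x4, takes a point from camera to tool coordinates, whose origin is the TCP and whose axes are the tool frame's). Camera axes: x right, y down, z forward; pixel columns grow to the right and rows downward; lengths in mm; the calibration is good to about 2 mm. A picture is of the moment at which its call begins: read the wrist's pose just before it. calibration takes no time and is no camera call.
- hand_in(): hands the job in, once; it reports no verdict.
Trained networks look in the newest picture that a camera, given by its name, has taken for a name from the list of things; names that differ only in an ending like _2 or _b are one class to them, and where a whole thing is asked for, a point or a joint stands for the part that bears it (a point fixed in the world has none). Each returns a list of dicts, best first, with "score" (0 to 1); they miss things now and then, are a little off and sometimes report something else, mostly with a low value. They report only what shows in the picture. A call takes as long as a camera call. They do not tell look-alikes from the thing itself.
- recognise(camera, name): "location" ([x, y, z] in mm, in world coordinates, good to about 4 mm: the middle of the surface that is visible of it).
- silhouettes(camera, name): "mask" (384x512 bool, what is visible of it).
- landmark_of(camera, name): "location" ([x, y, z] in mm, in world coordinates, good to about 4 mm: a listed point, or the origin of a listed thing).
The state is a dict: "t": time; "q": joint angles; "joint_vel": joint speeds; "joint_efforts": joint torques, N m; "tool_pos": TCP position; "tool_rot": TCP orientation; "wrist_force": force on the tool from outside, world axes, zero at the start; "wrist_torque": the same for the moment, N m; "width": opening from 0.0 (shut) to 1.0 (fully open).
Only numpy, scipy, OpenCV 4.12 (cv2) and the standard library are available. Lean on these libraries where they do the work, as an engineer would, in place of code of your own. Each camera call takes 0.05 s, during which the arm holds its last target. There are 200 camera calls.

TASK

Lay every rubble block on the bench flat in the blue leach cell, side by side, set down gently so that they still stand proud of the rim, and when all are in and let go, press them down with the red-handled tamper, not by hand, until they lie level with the cell's rim. Then stand the tamper back in the middle of its black mat, and last of all turn the bed-lock knob clockwise until it clicks over its detent and points to the green dot. Leave the other things on the bench where they are.

Things in the scene. Friction and masses are not known exactly. Their poses are not given: they have to be found in the camera images.
- block0: free block sawn from demolition rubble, pale grey concrete, 66 long (its x axis) x 46 x 46 mm, .3 kg; origin at its centre, so 23 mm above what it lies on when lying on a long side. May be absent.
- block1: free block sawn from demolition rubble, red-brown brick, 62 long (its x axis) x 46 x 46 mm, .26 kg; origin at its centre, so 23 mm above what it lies on when lying on a long side. May be absent.
- block2: free block sawn from demolition rubble, sand-coloured stone, 70 long (its x axis) x 46 x 46 mm, .28 kg; origin at its centre, so 23 mm above what it lies on when lying on a long side. May be absent.
- block3: free block sawn from demolition rubble, dark blue-grey slag concrete, 64 long (its x axis) x 46 x 46 mm, .3 kg; origin at its centre, so 23 mm above what it lies on when lying on a long side. May be absent.
- cell: fixed leach cell: open square blue tray, 216 x 216 mm outside, walls 8 mm, 200 x 200 mm inside, rim 62 mm above its origin (centre of its underside, on the bench). Its floor is four white 98 x 98 mm plates without walls between them, centred at x, y = (50,50), (50,-50), (-50,50), (-50,-50) mm in its frame. The plates stand high at the start, so that a block laid on one sticks out of the rim by 8 to 16 mm; fully down its top is 2 mm below the rim
- bed0 (a joint): how far (m) the floor plate centred at (50,50) mm in the cell's frame has been pushed down: 0 (its top 32 mm above the cell's origin) to 0.018 (14 mm above it). Stiff: yields at 9 N, does not spring back
- bed1 (a joint): how far (m) the floor plate centred at (50,-50) mm in the cell's frame has been pushed down: 0 (its top 32 mm above the cell's origin) to 0.018 (14 mm above it). Stiff: yields at 9 N, does not spring back
- bed2 (a joint): how far (m) the floor plate centred at (-50,50) mm in the cell's frame has been pushed down: 0 (its top 32 mm above the cell's origin) to 0.018 (14 mm above it). Stiff: yields at 9 N, does not spring back
- bed3 (a joint): how far (m) the floor plate centred at (-50,-50) mm in the cell's frame has been pushed down: 0 (its top 32 mm above the cell's origin) to 0.018 (14 mm above it). Stiff: yields at 9 N, does not spring back
- tamper: free flat tamper: aluminium plate 120 x 120 x 12 mm with a central upright red handle 28 x 28 mm (sides along its x and y), top 106 mm above its origin, 0.4 kg; origin at the centre of the plate's underside, z up the handle. Wider than a floor plate, so over a floor plate's centre it also meets the rim
- mat: fixed black rubber mat for the tamper, 160 x 160 x 4 mm, origin at the centre of its underside
- console: fixed grey console 110 x 110 x 36 mm that carries the bed-lock knob at its centre, origin at the centre of its underside; red dot at its -x side where the knob's white mark points at joint value 0, green dot where it points when turned well past the detent, 1.3 rad clockwise from above
- lockknob (a joint): bed-lock knob angle (rad), 0 unlocked, grows clockwise seen from above, stop at 1.5. It turns freely (0.04 N m of friction) to 0.48, then must be forced with about 0.25 N m over a spring detent whose crest is at 0.8; past it it snaps on to 1.1 or more and cannot fall back
- knob_grip (a point): grip point in the black knob's bar, on the knob's axis, turns with the knob: the bar is 64 mm long (its x axis), 20 mm wide, 34 mm tall, its top 11 mm above this point, which is 68 mm above the bench
- reagent: bystander, leave alone: amber bottle with red cap, 70 mm across, 170 mm tall
- beaker: bystander, leave alone: white cup 76 mm across, 90 mm tall
- vialrack: bystander, leave alone: blue compartment tray 100 x 140 x 50 mm
- jar: bystander, leave alone: glass jar 60 mm across, 75 mm tall, near the blocks
- brush: bystander, leave alone: 160 mm brush lying beyond the blocks, on the left
- spatula: bystander, leave alone: 280 mm spatula lying on the right
- can: bystander, leave alone: metal can 66 mm across, 100 mm tall
Mind the look-alikes: they are no part of the job. What is shaped like the console but purple is not meant.

How it is judged:
By the outcome, as a careful person would: the job done as asked, in the order asked, and still so for the second after the job is handed in, with the robot touching nothing.
Of block0, block1, block2, block3 only 3 to 4 are there at a start; the rules pass over those that are not, and their reading is None.
At some moment in a run one of block0, block1, block2, block3, tamper may be knocked a few centimetres aside while the robot is not near it.
Once in a run the grip may slacken for a moment while it holds something.
It also fails if it takes over 210 s, if anything falls off the work surface, if the arm or the gripper's body presses on something with over 40 N, if the wrist force passes 120 N, or if a joint passes its speed limit or range.

## Working session

There is one attempt and no reset: what is moved stays moved. The work goes in short steps, Python scripts to look and compute and a tool call to move; the robot and the scene stay as the last step left them, time stands still between calls to the robot, and variables do not carry over. Pictures are saved under pics/ and viewed, about 12 in all and at most 16, crops included, and the job is handed in when it is done.

Besides the shell and the picture viewer there is one more tool, called after "Request:" by a JSON object that holds its "method" and its "body". arm_command: Moves the arm, as the interface text tells. Its arguments: {"type":"object","properties":{"targets":{"type":"array"}},"required":["targets"]}

```bash
mkdir -p pics
cat > h.py <<'E'
from bench import *
import numpy as np, cv2
from scipy.spatial.transform import Rotation as R
def snap(n):
    s=sense(); p,d=snapshot(n); return s,p,d
def save(p,f): cv2.imwrite('pics/'+f,p[:,:,::-1])
def T_wc(n,s=None):
    c=calibration(n)
    if n=='wrist':
        T=np.eye(4);T[:3,:3]=R.from_euler('xyz',s['tool_rot']).as_matrix();T[:3,3]=s['tool_pos']
        return T@np.array(c['T_tool_cam']),np.array(c['camera_matrix'])
    T=np.eye(4);T[:3,:3]=cv2.Rodrigues(np.array(c['rvec'],float))[0];T[:3,3]=np.ravel(c['tvec'])
    return np.linalg.inv(T),np.array(c['camera_matrix'])
def cloud(n,d,s=None):
    T,K=T_wc(n,s); v,u=np.mgrid[:d.shape[0],:d.shape[1]]
    P=np.stack([(u-K[0,2])/K[0,0]*d,(v-K[1,2])/K[1,1]*d,d],-1)
    W=P@T[:3,:3].T+T[:3,3]; W[d<=0]=np.nan; return W
def st():
    s=sense(); print('t',round(s['t'],2),'p',np.round(s['tool_pos'],1),'r',np.round(s['tool_rot'],3),'F',np.round(s['wrist_force'],1),'w',round(s['width'],3)); return s
E
python3 - <<'E'
from h import *
st()
for n in ('scene','top'):
    s,p,d=snap(n); save(p,n+'0.png'); 
    T,K=T_wc(n); print(n,np.round(T[:3,3]),K[0,0])
for nm in ['block0','block1','block2','block3','cell','tamper','mat','console','knob_grip']:
    r=landmark_of('top',nm)
    print(nm,[(round(x['score'],2),np.round(x['location'],0).tolist()) for x in r[:3]])
E
```

```text
t 0.0 p [203.  616.9 213.6] r [3.141e+00 2.000e-03 1.253e+00] F [-0.1  0.5 -0.1] w 1.001
scene [1406.  285. 1347.] 417.5277090073821
top [ 290.  -47. 1254.] 375.45837631477036
block0 [(0.83, [452.0, 396.0, 23.0]), (0.68, [584.0, 370.0, 22.0]), (0.67, [503.0, 279.0, 23.0])]
block1 [(0.83, [452.0, 396.0, 23.0]), (0.68, [584.0, 370.0, 22.0]), (0.67, [503.0, 279.0, 23.0])]
block2 [(0.83, [452.0, 396.0, 23.0]), (0.68, [584.0, 370.0, 22.0]), (0.67, [503.0, 279.0, 23.0])]
block3 [(0.83, [452.0, 396.0, 23.0]), (0.68, [584.0, 370.0, 22.0]), (0.67, [503.0, 279.0, 23.0])]
cell [(0.77, [504.0, 33.0, -3.0])]
tamper [(0.72, [415.0, -283.0, 8.0]), (0.47, [585.0, 372.0, 20.0])]
mat []
console [(0.88, [561.0, -317.0, 0.0]), (0.76, [735.0, -435.0, 1.0]), (0.65, [392.0, -638.0, 0.0])]
knob_grip [(0.83, [389.0, -635.0, 67.0]), (0.65, [740.0, -435.0, 68.0]), (0.64, [563.0, -313.0, 66.0])]
```

View pics/top0.png

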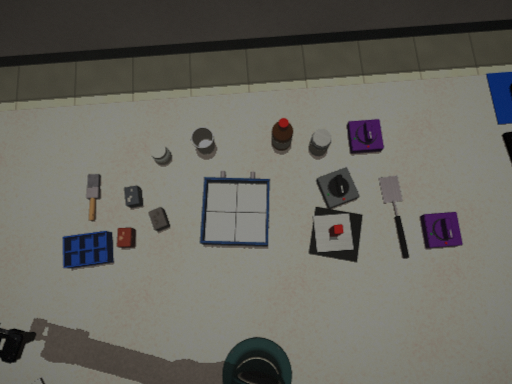

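View pics/scene0.png

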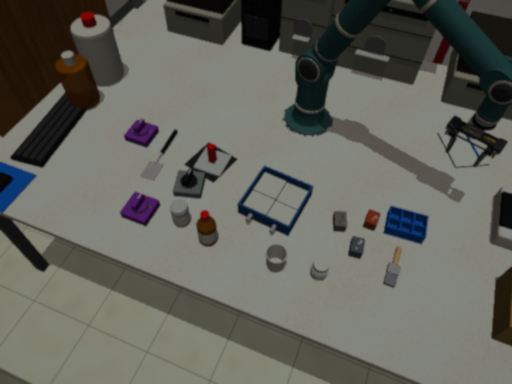

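The top view shows three blocks: brick at (125,237) and two dark ones at (132,196) and (158,218). The cell is at (236,212), the tamper on its mat at (335,235), and the grey console at (338,187). Next I'll fit rectangles to get the poses.

```bash
cat >> h.py <<'E'
def rect(W,c,rad,z0,z1):
    m=(np.hypot(W[...,0]-c[0],W[...,1]-c[1])<rad)&(W[...,2]>z0)&(W[...,2]<z1)
    q=W[m][:,:2].astype(np.float32)
    if len(q)<8: return None
    (cx,cy),(w,h),a=cv2.minAreaRect(q)
    if w<h: w,h,a=h,w,a+90
    return dict(c=np.round([cx,cy],1).tolist(),size=np.round([w,h],1).tolist(),yaw=round((a+90)%180-90,1),z=round(float(np.median(W[m][:,2])),1),n=len(q))
E
python3 - <<'E'
from h import *
s,p,d=snap('top'); W=cloud('top',d)
for nm,c,r,a,b in [('b_brick',(452,396),50,38,60),('b_slag?',(584,370),50,38,60),('b_x',(503,279),50,38,60),('cell',(504,33),170,55,75),('plates',(504,33),95,20,45),
 ('console',(561,-317),85,28,45),('knob',(561,-317),50,65,90),('tplate',(415,-283),90,9,22),('handle',(415,-283),40,90,120),('mat',(430,-300),120,2,8)]:
    print(nm,rect(W,c,r,a,b))
for c in [(452,396),(584,370),(503,279)]:
    m=(np.hypot(W[...,0]-c[0],W[...,1]-c[1])<18)&(W[...,2]>38); print(c,np.median(p[m],0),np.median(W[...,2][m]))
v=cv2.inRange(p,(0,0,0),(45,45,45)); 
T,K=T_wc('top')
# mat by colour: ray to z=4
ys,xs=np.nonzero(v[200:265,300:370]); ys+=200; xs+=300
rr=np.stack([(xs-K[0,2])/K[0,0],(ys-K[1,2])/K[1,1],np.ones(len(xs))],-1)@T[:3,:3].T
q=T[:3,3]+rr*((4-T[2,3])/rr[:,2])[:,None]
print('mat',cv2.minAreaRect(q[:,:2].astype(np.float32)))
E
```

```text
b_brick {'c': [451.1, 393.3], 'size': [58.5, 48.6], 'yaw': -3.7, 'z': 43.9, 'n': 267}
b_slag? {'c': [586.4, 369.8], 'size': [65.2, 46.5], 'yaw': 6.1, 'z': 43.9, 'n': 262}
b_x {'c': [503.2, 285.2], 'size': [65.6, 46.1], 'yaw': 18.8, 'z': 43.7, 'n': 280}
cell {'c': [507.5, 30.6], 'size': [216.7, 216.4], 'yaw': -6.1, 'z': 60.1, 'n': 661}
plates {'c': [504.5, 33.5], 'size': [188.7, 187.4], 'yaw': 85.5, 'z': 26.3, 'n': 2437}
console {'c': [563.5, -315.7], 'size': [111.3, 110.6], 'yaw': -73.7, 'z': 34.9, 'n': 824}
knob {'c': [562.6, -315.2], 'size': [63.7, 21.3], 'yaw': 2.5, 'z': 76.9, 'n': 134}
tplate {'c': [429.9, -294.4], 'size': [148.8, 141.7], 'yaw': 0.0, 'z': 14.6, 'n': 1184}
handle {'c': [414.3, -283.3], 'size': [29.0, 26.6], 'yaw': 84.6, 'z': 107.3, 'n': 94}
mat {'c': [423.4, -299.1], 'size': [231.9, 217.9], 'yaw': 81.8, 'z': 3.6, 'n': 689}
(452, 396) [99. 44. 33.] 44.62939586453217
(584, 370) [57.  58.5 60. ] 44.60605842327914
(503, 279) [67. 63. 58.] 43.96298000656543
mat ((433.0478210449219, -301.1759948730469), (156.4153594970703, 200.11370849609375), 75.4999771118164)
```

Request:
{"method": "arm_command", "body": {"targets": [{"xyz":[0.05,-0.03,0.03],"angular":[0,0,4],"gripper":0.85},{"xyz":[0.1,-0.07,0.05],"angular":[0,0,8],"gripper":0.85},{"xyz":[0.15,-0.11,0.06],"angular":[0,0,12],"gripper":0.85},{"xyz":[0.19,-0.15,0.06],"angular":[0,0,15],"gripper":0.85},{"xyz":[0.23,-0.19,0.06],"angular":[0,0,18],"gripper":0.85},{"xyz":[0.26,-0.23,0.06],"angular":[0,0,18],"gripper":0.85},{"xyz":[0.28,-0.26,0.06],"angular":[0,0,18],"gripper":0.85},{"xyz":[0.28,-0.26,0.06],"angular":[0,0,18],"gripper":0.85}]}}

```text
t: 1.6
tool_pos: [485.6, 354.0, 274.9]
tool_rot: [3.14, 0.001, 1.561]
wrist_force: [-1.0, 0.2, -0.8]
width: 0.85
```

Run:
```python
from h import *
s=st(); s,p,d=snap('wrist'); save(p,'w1.png'); W=cloud('wrist',d,s)
print(np.round(calibration('wrist')['T_tool_cam'],2).tolist())
for c in [(452,394),(586,370),(503,285)]: print(rect(W,c,50,38,60))
print('rack',rect(W,(455,480),90,42,60))
np.save('w1.npy',W)
print(np.nanmin(W[...,:2],(0,1)),np.nanmax(W[...,:2],(0,1)))
```

```text
t 1.6 p [485.6 354.  274.9] r [3.140e+00 1.000e-03 1.561e+00] F [-1.   0.2 -0.8] w 0.85
[[1.0, -0.0, -0.0, -0.19], [0.0, 0.96, 0.27, -76.14], [0.0, -0.27, 0.96, -170.78], [0.0, 0.0, 0.0, 1.0]]
{'c': [449.9, 393.6], 'size': [62.1, 46.0], 'yaw': -2.2, 'z': 46.4, 'n': 1950}
{'c': [584.7, 369.2], 'size': [63.8, 46.0], 'yaw': 5.8, 'z': 46.4, 'n': 1585}
{'c': [502.0, 284.5], 'size': [65.9, 46.4], 'yaw': 17.8, 'z': 46.5, 'n': 1899}
rack {'c': [424.0, 477.0], 'size': [178.5, 101.9], 'yaw': -85.7, 'z': 46.3, 'n': 3294}
[289.64878268 -30.56348562] [871.48791408 746.84521955]
```

View pics/w1.png

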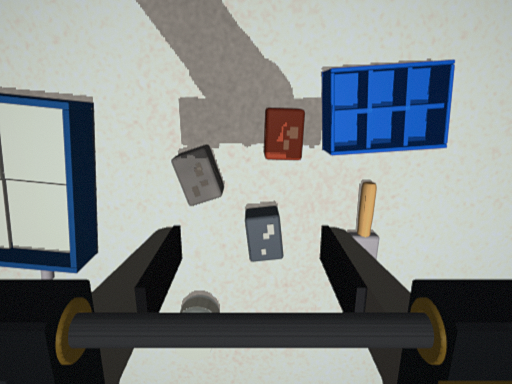

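The wrist view shows all three blocks: slag (264,232), grey (198,175), brick (284,133). The rack sits close to the brick's outer side (323,110), so I'll grip the brick along its length. I'm starting with the slag block.

Request:
{"method": "arm_command", "body": {"targets": [{"xyz":[0.05,0.008,-0.03],"angular":[0,0,3.2],"gripper":0.85},{"xyz":[0.099,0.015,-0.07],"angular":[0,0,6.4],"gripper":0.85},{"xyz":[0.099,0.015,-0.12],"angular":[0,0,6.4],"gripper":0.85},{"xyz":[0.099,0.015,-0.17],"angular":[0,0,6.4],"gripper":0.85},{"xyz":[0.099,0.015,-0.21],"angular":[0,0,6.4],"gripper":0.85},{"xyz":[0.099,0.015,-0.24],"angular":[0,0,6.4],"gripper":0.85},{"xyz":[0.099,0.015,-0.262],"angular":[0,0,6.4],"gripper":0.85},{"xyz":[0.099,0.015,-0.262],"angular":[0,0,6.4],"gripper":0.85}]}}

```text
t: 2.65
tool_pos: [580.4, 372.9, 10.8]
tool_rot: [-3.139, 0.001, 1.68]
wrist_force: [-0.2, 0.0, 0.6]
width: 0.849
```

Request:
{"method": "arm_command", "body": {"targets": [{"xyz":[0,0,0],"angular":[0,0,0],"gripper":0.4},{"xyz":[0,0,0],"angular":[0,0,0],"gripper":0.4},{"xyz":[0,0,0],"angular":[0,0,0],"gripper":0.4},{"xyz":[0,0,0],"angular":[0,0,0],"gripper":0.4},{"xyz":[0,0,0.02],"angular":[0,0,0],"gripper":0.4},{"xyz":[0,0,0.06],"angular":[0,0,0],"gripper":0.4},{"xyz":[0,0,0.11],"angular":[0,0,0],"gripper":0.4},{"xyz":[0,0,0.15],"angular":[0,0,0],"gripper":0.4}]}}

```text
t: 3.65
tool_pos: [582.0, 372.9, 165.3]
tool_rot: [3.141, -0.001, 1.679]
wrist_force: [0.2, 0.5, -2.5]
width: 0.499
```

Request:
{"method": "arm_command", "body": {"targets": [{"xyz":[0,-0.04,0.02],"angular":[0,0,-3],"gripper":0.4},{"xyz":[-0.005,-0.085,0.02],"angular":[0,0,-6],"gripper":0.4},{"xyz":[-0.01,-0.13,0.02],"angular":[0,0,-9],"gripper":0.4},{"xyz":[-0.015,-0.18,0.02],"angular":[0,0,-12.3],"gripper":0.4},{"xyz":[-0.02,-0.23,0.02],"angular":[0,0,-12.3],"gripper":0.4},{"xyz":[-0.027,-0.275,0.02],"angular":[0,0,-12.3],"gripper":0.4},{"xyz":[-0.027,-0.302,0.02],"angular":[0,0,-12.3],"gripper":0.4},{"xyz":[-0.027,-0.302,0.02],"angular":[0,0,-12.3],"gripper":0.4}]}}

```text
t: 4.65
tool_pos: [555.0, 67.9, 183.4]
tool_rot: [3.141, 0.0, 1.46]
wrist_force: [0.5, 0.4, -3.5]
width: 0.502
```

Run:
```python
from h import *
s=st(); s,p,d=snap('wrist'); save(p,'w2.png'); W=cloud('wrist',d,s)
print('rim',rect(W,(506,30),165,57,66)); print('plates',rect(W,(506,30),105,20,45)); print('held',rect(W,s['tool_pos'],60,205,240))
```

```text
t 4.65 p [555.   67.9 183.4] r [3.141 0.    1.46 ] F [ 0.5  0.4 -3.5] w 0.502
rim {'c': [505.3, 29.2], 'size': [216.4, 215.5], 'yaw': 83.6, 'z': 62.4, 'n': 8904}
plates {'c': [497.0, 27.8], 'size': [209.8, 191.4], 'yaw': -76.0, 'z': 29.3, 'n': 33440}
held {'c': [552.0, 67.8], 'size': [79.6, 54.3], 'yaw': 84.0, 'z': 216.5, 'n': 13789}
```

View pics/w2.png

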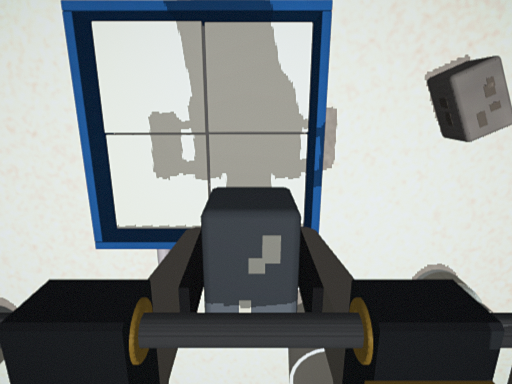

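The held slag block is square in the jaws at (250,240), and the cell's rim and plates are clear. I need each plate's height before lowering.

```bash
cat >> h.py <<'E'
C=np.array([505.3,29.2]); A=np.deg2rad(-6.3)
def c2w(x,y): return C+np.array([np.cos(A)*x-np.sin(A)*y,np.sin(A)*x+np.cos(A)*y])
def inplate(W,x,y,h=40):
    q=W[...,:2]-C; u=q[...,0]*np.cos(A)+q[...,1]*np.sin(A); v=-q[...,0]*np.sin(A)+q[...,1]*np.cos(A)
    return (abs(u-x)<h)&(abs(v-y)<h)&(W[...,2]<100)
E
python3 - <<'E'
from h import *
s,p,d=snap('wrist'); W=cloud('wrist',d,s)
for x in(50,-50):
  for y in (50,-50):
    z=W[...,2][inplate(W,x,y)]; print(x,y,len(z),np.round(np.percentile(z,[5,50,95]),1), c2w(np.sign(x)*46,np.sign(y)*46).round(1))
s,p,d=snap('top'); W=cloud('top',d)
for x in(50,-50):
  for y in (50,-50):
    z=W[...,2][inplate(W,x,y)]; print(x,y,len(z),np.round(np.percentile(z,[5,50,95]),1))
E
```

```text
50 50 3446 [24.4 25.6 26.8] [556.1  69.9]
50 -50 5991 [28.7 29.9 31.1] [546.  -21.6]
-50 50 7622 [25.9 27.1 28.4] [464.6  80. ]
-50 -50 7830 [30.8 32.  33.3] [454.5 -11.5]
50 50 184 [19.5 23.1 27. ]
50 -50 536 [23.8 27.6 31.6]
-50 50 138 [21.4 25.  28.7]
-50 -50 598 [25.7 29.8 33.7]
```

Request:
{"method": "arm_command", "body": {"targets": [{"xyz":[-0.002,0.002,-0.04],"angular":[0,0,0],"gripper":0.4},{"xyz":[-0.003,0.003,-0.08],"angular":[0,0,0],"gripper":0.4},{"xyz":[-0.003,0.003,-0.11],"angular":[0,0,0],"gripper":0.4},{"xyz":[-0.003,0.003,-0.13],"angular":[0,0,0],"gripper":0.4},{"xyz":[-0.003,0.003,-0.138],"angular":[0,0,0],"gripper":0.4},{"xyz":[-0.003,0.003,-0.143],"angular":[0,0,0],"gripper":0.4},{"xyz":[-0.003,0.003,-0.145],"angular":[0,0,0],"gripper":0.4},{"xyz":[-0.003,0.003,-0.145],"angular":[0,0,0],"gripper":0.4}]}}

```text
t: 5.8
tool_pos: [552.8, 73.7, 38.3]
tool_rot: [3.14, -0.001, 1.464]
wrist_force: [-0.1, -0.2, -4.2]
width: 0.493
```

Request:
{"method": "arm_command", "body": {"targets": [{"xyz":[0,0,-0.0005],"angular":[0,0,0],"gripper":0.4},{"xyz":[0,0,-0.001],"angular":[0,0,0],"gripper":0.4},{"xyz":[0,0,-0.0013],"angular":[0,0,0],"gripper":0.4},{"xyz":[0,0,-0.0016],"angular":[0,0,0],"gripper":0.4},{"xyz":[0,0,-0.0016],"angular":[0,0,0],"gripper":0.4},{"xyz":[0,0,-0.0016],"angular":[0,0,0],"gripper":0.4},{"xyz":[0,0,-0.0016],"angular":[0,0,0],"gripper":0.4},{"xyz":[0,0,-0.0016],"angular":[0,0,0],"gripper":0.4}]}}

```text
t: 6.8
tool_pos: [552.7, 73.7, 36.2]
tool_rot: [3.14, -0.0, 1.464]
wrist_force: [1.3, 2.3, 3.7]
width: 0.499
```

Request:
{"method": "arm_command", "body": {"targets": [{"xyz":[0,0,0],"angular":[0,0,0],"gripper":0.6},{"xyz":[0,0,0],"angular":[0,0,0],"gripper":0.6},{"xyz":[0,0,0],"angular":[0,0,0],"gripper":0.6},{"xyz":[0,0,0.01],"angular":[0,0,0],"gripper":0.6},{"xyz":[0,0,0.05],"angular":[0,0,0],"gripper":0.6},{"xyz":[0,0,0.1],"angular":[0,0,0],"gripper":0.8},{"xyz":[0,0,0.16],"angular":[0,0,0],"gripper":0.85},{"xyz":[0,0,0.2],"angular":[0,0,0],"gripper":0.85}]}}

```text
t: 7.8
tool_pos: [552.8, 73.4, 239.7]
tool_rot: [3.138, -0.001, 1.464]
wrist_force: [0.9, 0.2, -1.1]
width: 0.852
```

Request:
{"method": "arm_command", "body": {"targets": [{"xyz":[-0.01,0.05,0],"angular":[0,0,6],"gripper":0.85},{"xyz":[-0.02,0.1,0],"angular":[0,0,12],"gripper":0.85},{"xyz":[-0.03,0.15,0],"angular":[0,0,18],"gripper":0.85},{"xyz":[-0.045,0.19,0],"angular":[0,0,24],"gripper":0.85},{"xyz":[-0.05,0.208,0],"angular":[0,0,24],"gripper":0.85},{"xyz":[-0.05,0.208,0],"angular":[0,0,24],"gripper":0.85},{"xyz":[-0.05,0.208,0],"angular":[0,0,24],"gripper":0.85},{"xyz":[-0.05,0.208,0],"angular":[0,0,24],"gripper":0.85}]}}

```text
t: 8.8
tool_pos: [503.0, 279.5, 236.1]
tool_rot: [3.141, 0.001, 1.88]
wrist_force: [-0.4, 0.2, 0.3]
width: 0.853
```

Run:
```python
from h import *
s=st(); s,p,d=snap('wrist'); W=cloud('wrist',d,s)
for c in [(502,284.5),(450,393.6)]: print(rect(W,c,50,38,60))
s,p,d=snap('top'); W=cloud('top',d)
print('placed',rect(W,(556,70),40,66,90))
for c in [(502,284.5),(450,393.6)]: print(rect(W,c,50,38,60))
```

```text
t 8.8 p [503.  279.5 236.1] r [3.141e+00 1.000e-03 1.880e+00] F [-0.4  0.2  0.3] w 0.853
{'c': [501.7, 284.6], 'size': [64.9, 45.5], 'yaw': 17.0, 'z': 46.4, 'n': 2304}
{'c': [449.9, 392.7], 'size': [62.0, 46.3], 'yaw': -2.1, 'z': 46.2, 'n': 2325}
placed {'c': [555.8, 73.7], 'size': [61.3, 43.2], 'yaw': -7.3, 'z': 67.6, 'n': 170}
{'c': [503.1, 285.3], 'size': [66.0, 46.6], 'yaw': 18.4, 'z': 43.9, 'n': 281}
None
```

Request:
{"method": "arm_command", "body": {"targets": [{"xyz":[-0.001,0.005,-0.04],"angular":[0,0,0],"gripper":0.85},{"xyz":[-0.001,0.005,-0.09],"angular":[0,0,0],"gripper":0.85},{"xyz":[-0.001,0.005,-0.14],"angular":[0,0,0],"gripper":0.85},{"xyz":[-0.001,0.005,-0.18],"angular":[0,0,0],"gripper":0.85},{"xyz":[-0.001,0.005,-0.205],"angular":[0,0,0],"gripper":0.85},{"xyz":[-0.001,0.005,-0.22],"angular":[0,0,0],"gripper":0.85},{"xyz":[-0.001,0.005,-0.225],"angular":[0,0,0],"gripper":0.85},{"xyz":[-0.001,0.005,-0.225],"angular":[0,0,0],"gripper":0.85}]}}

```text
t: 9.9
tool_pos: [501.6, 286.6, 11.5]
tool_rot: [3.141, -0.0, 1.883]
wrist_force: [0.1, -0.7, -0.8]
width: 0.85
```

Request:
{"method": "arm_command", "body": {"targets": [{"xyz":[0,0,0],"angular":[0,0,0],"gripper":0.4},{"xyz":[0,0,0],"angular":[0,0,0],"gripper":0.4},{"xyz":[0,0,0],"angular":[0,0,0],"gripper":0.4},{"xyz":[0,0,0],"angular":[0,0,0],"gripper":0.4},{"xyz":[0,0,0.02],"angular":[0,0,0],"gripper":0.4},{"xyz":[0,0,0.06],"angular":[0,0,0],"gripper":0.4},{"xyz":[0,0,0.11],"angular":[0,0,0],"gripper":0.4},{"xyz":[0,0,0.15],"angular":[0,0,0],"gripper":0.4}]}}

```text
t: 10.9
tool_pos: [501.1, 286.5, 163.7]
tool_rot: [3.14, -0.001, 1.883]
wrist_force: [0.9, 0.2, -3.8]
width: 0.498
```

Request:
{"method": "arm_command", "body": {"targets": [{"xyz":[0.005,-0.045,0.0],"angular":[0,0,-6],"gripper":0.4},{"xyz":[0.01,-0.095,0.0],"angular":[0,0,-12],"gripper":0.4},{"xyz":[0.02,-0.145,0.0],"angular":[0,0,-18],"gripper":0.4},{"xyz":[0.03,-0.195,0.0],"angular":[0,0,-24.2],"gripper":0.4},{"xyz":[0.04,-0.24,0.0],"angular":[0,0,-24.2],"gripper":0.4},{"xyz":[0.045,-0.28,0.0],"angular":[0,0,-24.2],"gripper":0.4},{"xyz":[0.045,-0.308,0.0],"angular":[0,0,-24.2],"gripper":0.4},{"xyz":[0.045,-0.308,0.0],"angular":[0,0,-24.2],"gripper":0.4}]}}

```text
t: 11.9
tool_pos: [545.7, -24.3, 161.7]
tool_rot: [3.141, 0.001, 1.456]
wrist_force: [-0.6, 1.3, -3.3]
width: 0.497
```

Request:
{"method": "arm_command", "body": {"targets": [{"xyz":[0,0,-0.02],"angular":[0,0,0],"gripper":0.4},{"xyz":[0,0,-0.05],"angular":[0,0,0],"gripper":0.4},{"xyz":[0,0,-0.075],"angular":[0,0,0],"gripper":0.4},{"xyz":[0,0,-0.095],"angular":[0,0,0],"gripper":0.4},{"xyz":[0,0,-0.108],"angular":[0,0,0],"gripper":0.4},{"xyz":[0,0,-0.115],"angular":[0,0,0],"gripper":0.4},{"xyz":[0,0,-0.118],"angular":[0,0,0],"gripper":0.4},{"xyz":[0,0,-0.118],"angular":[0,0,0],"gripper":0.4}]}}

```text
t: 12.9
tool_pos: [546.5, -21.5, 43.4]
tool_rot: [3.141, -0.0, 1.461]
wrist_force: [-0.2, -0.5, -3.0]
width: 0.502
```

Bottom sits about 2 mm above the plate, so I'll lower slowly.

Request:
{"method": "arm_command", "body": {"targets": [{"xyz":[0,0,-0.0005],"angular":[0,0,0],"gripper":0.4},{"xyz":[0,0,-0.001],"angular":[0,0,0],"gripper":0.4},{"xyz":[0,0,-0.0013],"angular":[0,0,0],"gripper":0.4},{"xyz":[0,0,-0.0016],"angular":[0,0,0],"gripper":0.4},{"xyz":[0,0,-0.0016],"angular":[0,0,0],"gripper":0.4},{"xyz":[0,0,-0.0016],"angular":[0,0,0],"gripper":0.4},{"xyz":[0,0,-0.0016],"angular":[0,0,0],"gripper":0.4},{"xyz":[0,0,-0.0016],"angular":[0,0,0],"gripper":0.4}]}}

```text
t: 13.9
tool_pos: [546.1, -21.5, 41.4]
tool_rot: [-3.142, -0.0, 1.461]
wrist_force: [0.3, 0.8, -3.3]
width: 0.5
```

Request:
{"method": "arm_command", "body": {"targets": [{"xyz":[0,0,-0.0004],"angular":[0,0,0],"gripper":0.4},{"xyz":[0,0,-0.0008],"angular":[0,0,0],"gripper":0.4},{"xyz":[0,0,-0.0012],"angular":[0,0,0],"gripper":0.4},{"xyz":[0,0,-0.0012],"angular":[0,0,0],"gripper":0.4},{"xyz":[0,0,-0.0012],"angular":[0,0,0],"gripper":0.4},{"xyz":[0,0,-0.0012],"angular":[0,0,0],"gripper":0.4},{"xyz":[0,0,-0.0012],"angular":[0,0,0],"gripper":0.4},{"xyz":[0,0,-0.0012],"angular":[0,0,0],"gripper":0.4}]}}

```text
t: 14.9
tool_pos: [546.2, -21.5, 40.3]
tool_rot: [3.141, -0.0, 1.461]
wrist_force: [-3.5, 0.2, 3.6]
width: 0.5
```

Request:
{"method": "arm_command", "body": {"targets": [{"xyz":[0,0,0],"angular":[0,0,0],"gripper":0.6},{"xyz":[0,0,0],"angular":[0,0,0],"gripper":0.6},{"xyz":[0,0,0],"angular":[0,0,0],"gripper":0.6},{"xyz":[0,0,0.01],"angular":[0,0,0],"gripper":0.6},{"xyz":[0,0,0.05],"angular":[0,0,0],"gripper":0.6},{"xyz":[0,0,0.1],"angular":[0,0,0],"gripper":0.8},{"xyz":[0,0,0.16],"angular":[0,0,-5],"gripper":0.95},{"xyz":[0,0,0.2],"angular":[0,0,-10],"gripper":0.95}]}}

```text
t: 15.9
tool_pos: [546.9, -21.7, 243.9]
tool_rot: [3.138, -0.002, 1.283]
wrist_force: [0.2, 1.7, -0.6]
width: 0.901
```

Request:
{"method": "arm_command", "body": {"targets": [{"xyz":[-0.01,0.05,0],"angular":[0,0,-10],"gripper":0.95},{"xyz":[-0.02,0.1,0],"angular":[0,0,-20],"gripper":0.95},{"xyz":[-0.03,0.16,0],"angular":[0,0,-30],"gripper":0.95},{"xyz":[-0.045,0.22,0],"angular":[0,0,-40],"gripper":0.95},{"xyz":[-0.06,0.28,0],"angular":[0,0,-50],"gripper":0.95},{"xyz":[-0.075,0.34,0],"angular":[0,0,-60],"gripper":0.95},{"xyz":[-0.09,0.39,0],"angular":[0,0,-70],"gripper":0.95},{"xyz":[-0.096,0.414,0],"angular":[0,0,-76],"gripper":0.95}]}}

```text
t: 16.9
tool_pos: [448.0, 396.2, 240.7]
tool_rot: [-3.14, 0.0, -0.04]
wrist_force: [0.2, -0.8, 0.2]
width: 0.95
```

Run:
```python
from h import *
s=st(); s,p,d=snap('wrist'); save(p,'w3.png'); W=cloud('wrist',d,s); print(np.round(s['q'],2))
print(rect(W,(450,393.6),50,38,60))
s,p,d=snap('top'); W=cloud('top',d)
print('placed',rect(W,(556,70),40,66,90),rect(W,(546,-21),40,66,90))
```

```text
t 16.9 p [448.  396.2 240.7] r [-3.14  0.   -0.04] F [ 0.2 -0.8  0.2] w 0.95
[-0.97  0.35  0.24  1.72 -0.09  1.08 -0.74]
{'c': [450.1, 394.8], 'size': [61.8, 45.2], 'yaw': -2.0, 'z': 46.5, 'n': 2142}
placed {'c': [570.6, 55.5], 'size': [47.9, 42.4], 'yaw': -2.9, 'z': 67.8, 'n': 121} {'c': [547.6, -21.0], 'size': [65.9, 42.3], 'yaw': -4.1, 'z': 73.1, 'n': 277}
```

Request:
{"method": "arm_command", "body": {"targets": [{"xyz":[0.002,-0.002,-0.04],"angular":[0,0,0],"gripper":0.95},{"xyz":[0.002,-0.002,-0.09],"angular":[0,0,0],"gripper":0.95},{"xyz":[0.002,-0.002,-0.14],"angular":[0,0,0],"gripper":0.95},{"xyz":[0.002,-0.002,-0.18],"angular":[0,0,0],"gripper":0.95},{"xyz":[0.002,-0.002,-0.21],"angular":[0,0,0],"gripper":0.95},{"xyz":[0.002,-0.002,-0.225],"angular":[0,0,0],"gripper":0.95},{"xyz":[0.002,-0.002,-0.23],"angular":[0,0,0],"gripper":0.95},{"xyz":[0.002,-0.002,-0.23],"angular":[0,0,0],"gripper":0.95}]}}

```text
t: 18.0
tool_pos: [452.8, 390.6, 11.1]
tool_rot: [-3.141, -0.001, -0.04]
wrist_force: [-0.8, 0.2, -0.6]
width: 0.948
```

Request:
{"method": "arm_command", "body": {"targets": [{"xyz":[0,0,0],"angular":[0,0,0],"gripper":0.6},{"xyz":[0,0,0],"angular":[0,0,0],"gripper":0.6},{"xyz":[0,0,0],"angular":[0,0,0],"gripper":0.6},{"xyz":[0,0,0],"angular":[0,0,0],"gripper":0.6},{"xyz":[0,0,0.02],"angular":[0,0,0],"gripper":0.6},{"xyz":[0,0,0.06],"angular":[0,0,0],"gripper":0.6},{"xyz":[0,0,0.11],"angular":[0,0,0],"gripper":0.6},{"xyz":[0,0,0.15],"angular":[0,0,0],"gripper":0.6}]}}

```text
t: 19.0
tool_pos: [452.7, 390.4, 163.1]
tool_rot: [-3.14, -0.002, -0.041]
wrist_force: [0.9, 0.5, -2.3]
width: 0.675
```

Request:
{"method": "arm_command", "body": {"targets": [{"xyz":[0.0,-0.045,0.0],"angular":[0,0,10],"gripper":0.6},{"xyz":[0.004,-0.09,0.0],"angular":[0,0,20],"gripper":0.6},{"xyz":[0.006,-0.14,0.0],"angular":[0,0,30],"gripper":0.6},{"xyz":[0.008,-0.19,0.0],"angular":[0,0,40],"gripper":0.6},{"xyz":[0.01,-0.23,0.0],"angular":[0,0,50],"gripper":0.6},{"xyz":[0.012,-0.27,0.0],"angular":[0,0,60],"gripper":0.6},{"xyz":[0.015,-0.3,0.0],"angular":[0,0,70],"gripper":0.6},{"xyz":[0.015,-0.314,0.0],"angular":[0,0,80],"gripper":0.6}]}}

```text
t: 20.0
tool_pos: [467.4, 74.0, 161.1]
tool_rot: [3.14, 0.0, 1.358]
wrist_force: [-0.0, 0.8, -2.4]
width: 0.675
```

Request:
{"method": "arm_command", "body": {"targets": [{"xyz":[0,0,0],"angular":[0,0,6],"gripper":0.6},{"xyz":[0,0,-0.03],"angular":[0,0,6],"gripper":0.6},{"xyz":[0,0,-0.05],"angular":[0,0,6],"gripper":0.6},{"xyz":[0,0,-0.06],"angular":[0,0,6],"gripper":0.6},{"xyz":[0,0,-0.06],"angular":[0,0,6],"gripper":0.6},{"xyz":[0,0,-0.06],"angular":[0,0,6],"gripper":0.6},{"xyz":[0,0,-0.06],"angular":[0,0,6],"gripper":0.6},{"xyz":[0,0,-0.06],"angular":[0,0,6],"gripper":0.6}]}}

```text
t: 21.0
tool_pos: [467.5, 76.5, 100.7]
tool_rot: [3.141, -0.0, 1.461]
wrist_force: [-0.3, 0.6, -3.3]
width: 0.67
```

Run:
```python
from h import *
s=st(); s,p,d=snap('wrist'); save(p,'w4.png'); W=cloud('wrist',d,s)
s,p,d=snap('top'); W=cloud('top',d); save(p,'top4.png')
print('placed',rect(W,(556,70),40,66,90),rect(W,(546,-21),40,66,90))
```

```text
t 21.0 p [467.5  76.5 100.7] r [ 3.141 -0.     1.461] F [-0.3  0.6 -3.3] w 0.67
placed {'c': [572.0, 48.1], 'size': [53.3, 23.3], 'yaw': 13.4, 'z': 67.9, 'n': 64} {'c': [548.1, -21.0], 'size': [66.2, 42.2], 'yaw': -4.2, 'z': 73.2, 'n': 273}
```

View pics/w4.png

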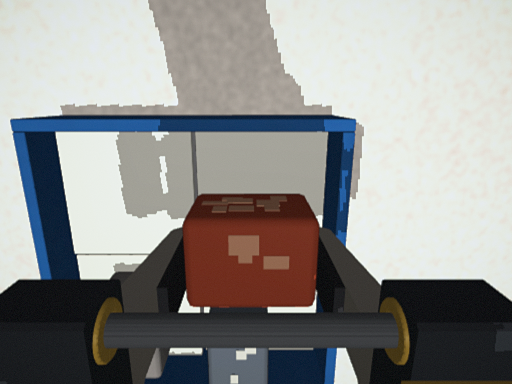

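The brick is squarely held at (250,250) above its quadrant, clear of the wall at (330,230), with the slag block visible behind it at (240,360). Lowering.

Request:
{"method": "arm_command", "body": {"targets": [{"xyz":[0,0,-0.02],"angular":[0,0,0],"gripper":0.6},{"xyz":[0,0,-0.038],"angular":[0,0,0],"gripper":0.6},{"xyz":[0,0,-0.05],"angular":[0,0,0],"gripper":0.6},{"xyz":[0,0,-0.057],"angular":[0,0,0],"gripper":0.6},{"xyz":[0,0,-0.0595],"angular":[0,0,0],"gripper":0.6},{"xyz":[0,0,-0.0605],"angular":[0,0,0],"gripper":0.6},{"xyz":[0,0,-0.0612],"angular":[0,0,0],"gripper":0.6},{"xyz":[0,0,-0.0612],"angular":[0,0,0],"gripper":0.6}]}}

```text
t: 22.1
tool_pos: [467.4, 76.5, 39.2]
tool_rot: [3.141, -0.0, 1.461]
wrist_force: [0.2, 0.0, -3.4]
width: 0.673
```

Request:
{"method": "arm_command", "body": {"targets": [{"xyz":[0,0,0],"angular":[0,0,0],"gripper":0.6},{"xyz":[0,0,-0.0003],"angular":[0,0,0],"gripper":0.6},{"xyz":[0,0,-0.0006],"angular":[0,0,0],"gripper":0.6},{"xyz":[0,0,-0.001],"angular":[0,0,0],"gripper":0.6},{"xyz":[0,0,-0.001],"angular":[0,0,0],"gripper":0.6},{"xyz":[0,0,-0.001],"angular":[0,0,0],"gripper":0.6},{"xyz":[0,0,-0.001],"angular":[0,0,0],"gripper":0.6},{"xyz":[0,0,-0.001],"angular":[0,0,0],"gripper":0.6}]}}

```text
t: 23.1
tool_pos: [467.2, 76.4, 38.0]
tool_rot: [3.142, -0.0, 1.461]
wrist_force: [0.3, 0.1, -1.9]
width: 0.672
```

Request:
{"method": "arm_command", "body": {"targets": [{"xyz":[0,0,-0.0006],"angular":[0,0,0],"gripper":0.6},{"xyz":[0,0,-0.0006],"angular":[0,0,0],"gripper":0.6},{"xyz":[0,0,-0.0006],"angular":[0,0,0],"gripper":0.75},{"xyz":[0,0,-0.0006],"angular":[0,0,0],"gripper":0.75},{"xyz":[0,0,-0.0006],"angular":[0,0,0],"gripper":0.75},{"xyz":[0,0,0.01],"angular":[0,0,0],"gripper":0.75},{"xyz":[0,0,0.05],"angular":[0,0,0],"gripper":0.75},{"xyz":[0,0,0.1],"angular":[0,0,0],"gripper":0.75}]}}

```text
t: 24.1
tool_pos: [466.5, 76.3, 139.1]
tool_rot: [-3.14, 0.001, 1.461]
wrist_force: [0.0, 0.5, 0.0]
width: 0.748
```

Request:
{"method": "arm_command", "body": {"targets": [{"xyz":[0.04,0,0.05],"angular":[0,0,0],"gripper":0.75},{"xyz":[0.08,-0.03,0.1],"angular":[0,0,0],"gripper":0.75},{"xyz":[0.12,-0.05,0.12],"angular":[0,0,0],"gripper":0.75},{"xyz":[0.16,-0.05,0.12],"angular":[0,0,0],"gripper":0.75},{"xyz":[0.17,-0.05,0.12],"angular":[0,0,0],"gripper":0.75},{"xyz":[0.17,-0.05,0.12],"angular":[0,0,0],"gripper":0.75},{"xyz":[0.17,-0.05,0.12],"angular":[0,0,0],"gripper":0.75},{"xyz":[0.17,-0.05,0.12],"angular":[0,0,0],"gripper":0.75}]}}

```text
t: 25.1
tool_pos: [636.3, 26.8, 258.2]
tool_rot: [-3.141, -0.0, 1.461]
wrist_force: [-0.1, -0.1, -0.2]
width: 0.751
```

```bash
cat > chk.py <<'E'
from h import *
import sys
s=st(); s,p,d=snap('wrist'); save(p,sys.argv[1]); W=cloud('wrist',d,s)
print('rim',rect(W,C,165,58,65))
for x,y,c in[(50,50,(555,73)),(50,-50,(546,-21)),(-50,50,(463,76)),(-50,-50,(454,-11))]:
    m=inplate(W,x,y,47); zz=W[...,2][m]; hi=m&(W[...,2]>55)
    print(x,y,'top',np.round(np.percentile(W[...,2][hi],[5,50,95]),1) if hi.sum()>20 else None,'plate',np.round(np.median(zz[zz<40]),1) if (zz<40).sum()>20 else None,rect(W,c,47,66,90))
E
python3 chk.py w5.png
```

```text
t 25.1 p [636.3  26.8 258.2] r [-3.141 -0.     1.461] F [-0.1 -0.1 -0.2] w 0.751
rim {'c': [537.4, 25.7], 'size': [216.4, 149.5], 'yaw': 83.7, 'z': 62.4, 'n': 3938}
50 50 top [66.7 69.  70.3] plate 23.1 {'c': [572.2, 54.5], 'size': [55.5, 45.5], 'yaw': -6.4, 'z': 69.0, 'n': 2036}
50 -50 top [72.6 75.4 76.8] plate 29.6 {'c': [546.4, -22.2], 'size': [64.7, 46.4], 'yaw': -6.1, 'z': 75.4, 'n': 2920}
-50 50 top [60.9 72.5 74.1] plate 27.0 {'c': [478.9, 74.8], 'size': [61.1, 16.2], 'yaw': 83.7, 'z': 72.7, 'n': 1224}
-50 -50 top None plate 31.9 None
```

View pics/w5.png

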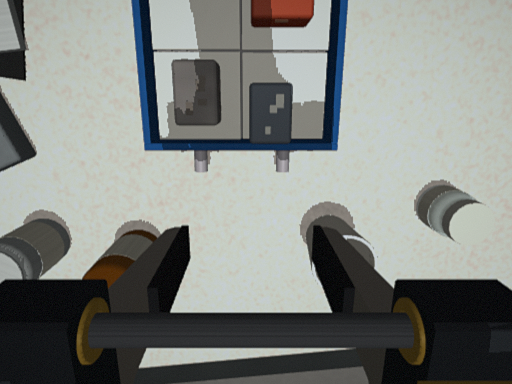

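The slag block has been knocked towards the outer wall, from about (556,73) to about (572,55), pixel (270,112). It is still flat on its own plate. I'll get its exact pose in the cell frame.

Run:
```python
from h import *
s,p,d=snap('wrist'); W=cloud('wrist',d,s)
q=W[...,:2]-C; U=W.copy(); U[...,0]=q[...,0]*np.cos(A)+q[...,1]*np.sin(A); U[...,1]=-q[...,0]*np.sin(A)+q[...,1]*np.cos(A)
m=(U[...,2]>66)&(U[...,2]<90)&(abs(U[...,0])<110)&(abs(U[...,1])<110)
for sel in [(U[...,0]>0)&(U[...,1]>0),(U[...,0]>0)&(U[...,1]<0),(U[...,0]<0)]:
    P=U[m&sel]; print(np.percentile(P,1,0).round(1),np.percentile(P,99,0).round(1))
    Pl=np.linalg.lstsq(np.c_[P[:,:2],np.ones(len(P))],P[:,2],rcond=None)[0]; print('tilt',Pl.round(4))
s,p,d=snap('top');W=cloud('top',d); print(rect(W,(415,-283),40,90,120))
```

```text
[36.7 10.6 66.4] [98.7 54.2 71. ]
tilt [2.20000e-03 2.20000e-03 6.87457e+01]
[ 14.7 -68.5  71. ] [ 78.9 -23.7  77.4]
tilt [ 7.00000e-04 -1.67000e-02  7.44616e+01]
[-38.6  11.8  66.7] [-23.2  71.9  74.8]
tilt [-1.58000e-01  1.00000e-03  6.74893e+01]
{'c': [414.7, -283.2], 'size': [27.3, 27.0], 'yaw': -0.5, 'z': 107.7, 'n': 93}
```

Request:
{"method": "arm_command", "body": {"targets": [{"xyz":[-0.03,-0.04,0],"angular":[0,0,0],"gripper":0.75},{"xyz":[-0.06,-0.08,0],"angular":[0,0,0],"gripper":0.75},{"xyz":[-0.09,-0.12,0],"angular":[0,0,0],"gripper":0.75},{"xyz":[-0.12,-0.16,0],"angular":[0,0,0],"gripper":0.75},{"xyz":[-0.15,-0.2,0],"angular":[0,0,0],"gripper":0.75},{"xyz":[-0.18,-0.24,0],"angular":[0,0,0],"gripper":0.75},{"xyz":[-0.2,-0.28,0],"angular":[0,0,0],"gripper":0.75},{"xyz":[-0.223,-0.311,0],"angular":[0,0,0],"gripper":0.75}]}}

```text
t: 26.25
tool_pos: [413.1, -286.1, 258.4]
tool_rot: [3.141, 0.0, 1.46]
wrist_force: [-0.3, -0.3, -0.6]
width: 0.751
```

Run:
```python
from h import *
s=st(); s,p,d=snap('wrist'); save(p,'w6.png'); W=cloud('wrist',d,s)
print('handle',rect(W,(414,-284),40,90,120)); print('tplate',rect(W,(414,-284),95,13,22))
s,p,d=snap('top');W=cloud('top',d); print('top handle',rect(W,(415,-283),40,90,120)); save(p,'top6.png')
```

```text
t 26.25 p [ 413.1 -286.1  258.4] r [3.141 0.    1.46 ] F [-0.3 -0.3 -0.6] w 0.751
handle {'c': [412.6, -284.9], 'size': [28.3, 28.0], 'yaw': 0.2, 'z': 110.3, 'n': 829}
tplate {'c': [430.1, -285.1], 'size': [154.8, 120.0], 'yaw': -0.2, 'z': 16.6, 'n': 7788}
top handle {'c': [407.1, -282.3], 'size': [27.0, 14.9], 'yaw': 79.7, 'z': 106.8, 'n': 46}
```

View pics/w6.png

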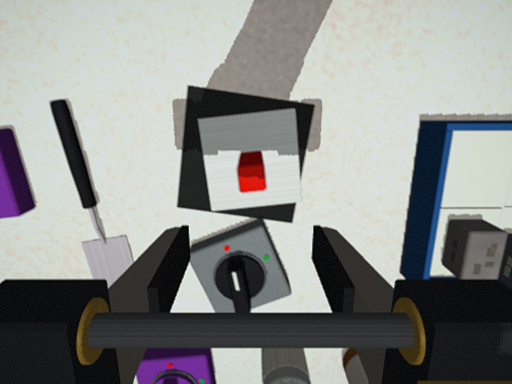

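The tamper is upright on its mat with the handle at (250,172), square to the world axes. The mat is rotated a few degrees, with corners at (190,86), (315,103), (294,221) and (178,207). The grey console shows its red dot at (227,248) and green dot at (267,257).

Run:
```python
from h import *
s=sense(); T,K=T_wc('wrist',s)
def ray(u,v,z):
    r=T[:3,:3]@np.array([(u-K[0,2])/K[0,0],(v-K[1,2])/K[1,1],1]); return (T[:3,3]+r*(z-T[2,3])/r[2])[:2]
M=np.array([ray(*c,4) for c in [(190,86),(315,103),(294,221),(178,207)]]); print(M.round(1),'mat ctr',M.mean(0).round(1),np.linalg.norm(np.diff(M,axis=0),axis=1))
for n,c in [('red',(227,248)),('green',(267,257)),]: print(n,ray(*c,36).round(1))
```

```text
[[ 310.  -352.5]
 [ 348.4 -201. ]
 [ 501.6 -239.9]
 [ 462.9 -395.1]] mat ctr [ 405.7 -297.1] [156.32032034 158.1220992  159.93753888]
red [ 516.3 -332.8]
green [ 535.3 -282.3]
```

Request:
{"method": "arm_command", "body": {"targets": [{"xyz":[0,0.001,-0.04],"angular":[0,0,3],"gripper":0.75},{"xyz":[0,0.001,-0.08],"angular":[0,0,6.3],"gripper":0.75},{"xyz":[0,0.001,-0.12],"angular":[0,0,6.3],"gripper":0.75},{"xyz":[0,0.001,-0.15],"angular":[0,0,6.3],"gripper":0.75},{"xyz":[0,0.001,-0.175],"angular":[0,0,6.3],"gripper":0.75},{"xyz":[0,0.001,-0.19],"angular":[0,0,6.3],"gripper":0.75},{"xyz":[0,0.001,-0.194],"angular":[0,0,6.3],"gripper":0.75},{"xyz":[0,0.001,-0.194],"angular":[0,0,6.3],"gripper":0.75}]}}

```text
t: 27.35
tool_pos: [414.6, -283.6, 64.4]
tool_rot: [3.141, 0.0, 1.571]
wrist_force: [0.4, -0.4, 0.3]
width: 0.749
```

Request:
{"method": "arm_command", "body": {"targets": [{"xyz":[0,0,0],"angular":[0,0,0],"gripper":0.1},{"xyz":[0,0,0],"angular":[0,0,0],"gripper":0.1},{"xyz":[0,0,0],"angular":[0,0,0],"gripper":0.1},{"xyz":[0,0,0],"angular":[0,0,0],"gripper":0.1},{"xyz":[0,0,0],"angular":[0,0,0],"gripper":0.1},{"xyz":[0,0,0.02],"angular":[0,0,0],"gripper":0.1},{"xyz":[0,0,0.05],"angular":[0,0,0],"gripper":0.1},{"xyz":[0,0,0.05],"angular":[0,0,0],"gripper":0.1}]}}

```text
t: 28.35
tool_pos: [415.1, -284.1, 115.0]
tool_rot: [3.139, 0.001, 1.571]
wrist_force: [0.2, -0.3, -3.2]
width: 0.305
```

Request:
{"method": "arm_command", "body": {"targets": [{"xyz":[0,0.01,0.04],"angular":[0,0,0],"gripper":0.1},{"xyz":[0.01,0.05,0.08],"angular":[0,0,-2],"gripper":0.1},{"xyz":[0.03,0.1,0.1],"angular":[0,0,-4],"gripper":0.1},{"xyz":[0.06,0.15,0.1],"angular":[0,0,-6.3],"gripper":0.1},{"xyz":[0.09,0.2,0.1],"angular":[0,0,-6.3],"gripper":0.1},{"xyz":[0.11,0.25,0.1],"angular":[0,0,-6.3],"gripper":0.1},{"xyz":[0.13,0.3,0.1],"angular":[0,0,-6.3],"gripper":0.1},{"xyz":[0.152,0.346,0.1],"angular":[0,0,-6.3],"gripper":0.1}]}}

```text
t: 29.35
tool_pos: [565.5, 64.4, 211.7]
tool_rot: [-3.138, 0.0, 1.461]
wrist_force: [0.6, -1.0, -3.5]
width: 0.305
```

Request:
{"method": "arm_command", "body": {"targets": [{"xyz":[0,0,-0.02],"angular":[0,0,0],"gripper":0.1},{"xyz":[0,0,-0.04],"angular":[0,0,0],"gripper":0.1},{"xyz":[0,0,-0.055],"angular":[0,0,0],"gripper":0.1},{"xyz":[0,0,-0.06],"angular":[0,0,0],"gripper":0.1},{"xyz":[0,0,-0.06],"angular":[0,0,0],"gripper":0.1},{"xyz":[0,0,-0.06],"angular":[0,0,0],"gripper":0.1},{"xyz":[0,0,-0.06],"angular":[0,0,0],"gripper":0.1},{"xyz":[0,0,-0.06],"angular":[0,0,0],"gripper":0.1}]}}

```text
t: 30.35
tool_pos: [566.4, 62.5, 154.5]
tool_rot: [3.141, -0.0, 1.461]
wrist_force: [-0.4, 0.2, -4.5]
width: 0.298
```

Run:
```python
from h import *
s=st(); s,p,d=snap('wrist'); save(p,'w7.png'); s,p,d=snap('top'); save(p[130:290,150:310].repeat(4,0).repeat(4,1)[:600],'top7.png')
W=cloud('top',d); print(rect(W,(546,-21),50,66,82),rect(W,(467,76),50,66,82))
```

```text
t 30.35 p [566.4  62.5 154.5] r [ 3.141 -0.     1.461] F [-0.4  0.2 -4.5] w 0.298
{'c': [548.6, -20.9], 'size': [64.0, 42.4], 'yaw': -4.3, 'z': 73.2, 'n': 260} None
```

View pics/w7.png

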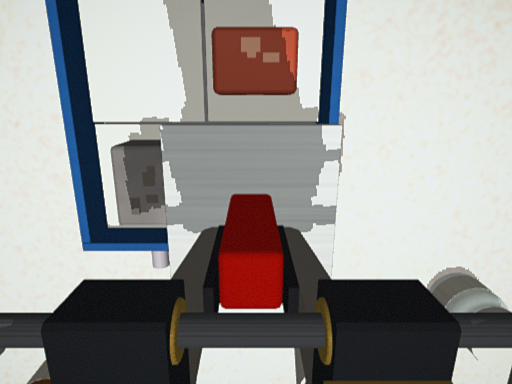

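The tamper hangs level over the slag quadrant, and the brick (255,60) and grey block (138,185) are not under it. Pressing now.

Request:
{"method": "arm_command", "body": {"targets": [{"xyz":[0,0,-0.014],"angular":[0,0,0],"gripper":0.1},{"xyz":[0,0,-0.022],"angular":[0,0,0],"gripper":0.1},{"xyz":[0,0,-0.025],"angular":[0,0,0],"gripper":0.1},{"xyz":[0,0,-0.027],"angular":[0,0,0],"gripper":0.1},{"xyz":[0,0,-0.0285],"angular":[0,0,0],"gripper":0.1},{"xyz":[0,0,-0.03],"angular":[0,0,0],"gripper":0.1},{"xyz":[0,0,-0.031],"angular":[0,0,0],"gripper":0.1},{"xyz":[0,0,-0.032],"angular":[0,0,0],"gripper":0.1}]}}

```text
t: 31.45
tool_pos: [566.1, 62.5, 122.1]
tool_rot: [-3.141, -0.0, 1.461]
wrist_force: [-5.8, -1.9, 8.2]
width: 0.302
```

Request:
{"method": "arm_command", "body": {"targets": [{"xyz":[0,0,-0.0007],"angular":[0,0,0],"gripper":0.1},{"xyz":[0,0,-0.0015],"angular":[0,0,0],"gripper":0.1},{"xyz":[0,0,-0.002],"angular":[0,0,0],"gripper":0.1},{"xyz":[0,0,-0.002],"angular":[0,0,0],"gripper":0.1},{"xyz":[0,0,-0.002],"angular":[0,0,0],"gripper":0.1},{"xyz":[0,0,-0.002],"angular":[0,0,0],"gripper":0.1},{"xyz":[0,0,-0.002],"angular":[0,0,0],"gripper":0.1},{"xyz":[0,0,-0.002],"angular":[0,0,0],"gripper":0.1}]}}

```text
t: 32.45
tool_pos: [566.2, 62.5, 122.1]
tool_rot: [3.141, -0.0, 1.461]
wrist_force: [-9.4, -1.4, 15.5]
width: 0.302
```

Request:
{"method": "arm_command", "body": {"targets": [{"xyz":[0,0,0.015],"angular":[0,0,0],"gripper":0.1},{"xyz":[0,0,0.036],"angular":[0,0,0],"gripper":0.1},{"xyz":[0,0,0.036],"angular":[0,0,0],"gripper":0.1},{"xyz":[-0.006,-0.03,0.036],"angular":[0,0,0],"gripper":0.1},{"xyz":[-0.012,-0.06,0.036],"angular":[0,0,0],"gripper":0.1},{"xyz":[-0.017,-0.088,0.036],"angular":[0,0,0],"gripper":0.1},{"xyz":[-0.017,-0.088,0.036],"angular":[0,0,0],"gripper":0.1},{"xyz":[-0.017,-0.088,0.036],"angular":[0,0,0],"gripper":0.1}]}}

```text
t: 33.45
tool_pos: [549.1, -24.9, 155.4]
tool_rot: [-3.141, -0.001, 1.461]
wrist_force: [0.2, 0.7, -3.5]
width: 0.305
```

```bash
python3 chk.py w8.png
python3 - <<'E'
from h import *
s,p,d=snap('top'); W=cloud('top',d); print(rect(W,(572,54),50,50,78),rect(W,(546,-21),50,66,82),rect(W,(467,76),50,66,82),rect(W,sense()['tool_pos'],90,80,120))
E
```

```text
t 33.45 p [549.1 -24.9 155.4] r [-3.141e+00 -1.000e-03  1.461e+00] F [ 0.2  0.7 -3.5] w 0.305
rim {'c': [510.8, 28.9], 'size': [216.7, 203.5], 'yaw': 83.7, 'z': 62.3, 'n': 8182}
50 50 top [60.7 62.3 63.5] plate 16.4 None
50 -50 top None plate None None
-50 50 top [69.  72.8 74.1] plate 27.0 {'c': [463.9, 75.7], 'size': [61.6, 45.0], 'yaw': 83.6, 'z': 72.9, 'n': 5573}
-50 -50 top [97.  98.  99.2] plate 31.9 None
{'c': [564.4, 77.7], 'size': [25.8, 3.8], 'yaw': -13.0, 'z': 60.5, 'n': 10} None {'c': [467.7, 98.6], 'size': [42.8, 19.4], 'yaw': -9.2, 'z': 70.4, 'n': 82} {'c': [543.8, -77.1], 'size': [118.8, 12.7], 'yaw': -4.6, 'z': 105.6, 'n': 117}
```

Request:
{"method": "arm_command", "body": {"targets": [{"xyz":[0,-0.001,-0.014],"angular":[0,0,0],"gripper":0.1},{"xyz":[0,-0.001,-0.019],"angular":[0,0,0],"gripper":0.1},{"xyz":[0,-0.001,-0.0215],"angular":[0,0,0],"gripper":0.1},{"xyz":[0,-0.001,-0.024],"angular":[0,0,0],"gripper":0.1},{"xyz":[0,-0.001,-0.0265],"angular":[0,0,0],"gripper":0.1},{"xyz":[0,-0.001,-0.029],"angular":[0,0,0],"gripper":0.1},{"xyz":[0,-0.001,-0.031],"angular":[0,0,0],"gripper":0.1},{"xyz":[0,-0.001,-0.033],"angular":[0,0,0],"gripper":0.1}]}}

```text
t: 34.55
tool_pos: [549.1, -26.4, 122.9]
tool_rot: [3.142, -0.0, 1.461]
wrist_force: [-2.0, 0.9, 0.5]
width: 0.302
```

Request:
{"method": "arm_command", "body": {"targets": [{"xyz":[0,0,-0.0007],"angular":[0,0,0],"gripper":0.1},{"xyz":[0,0,-0.0014],"angular":[0,0,0],"gripper":0.1},{"xyz":[0,0,-0.002],"angular":[0,0,0],"gripper":0.1},{"xyz":[0,0,-0.0025],"angular":[0,0,0],"gripper":0.1},{"xyz":[0,0,-0.0025],"angular":[0,0,0],"gripper":0.1},{"xyz":[0,0,-0.0025],"angular":[0,0,0],"gripper":0.1},{"xyz":[0,0,-0.0025],"angular":[0,0,0],"gripper":0.1},{"xyz":[0,0,-0.0025],"angular":[0,0,0],"gripper":0.1}]}}

```text
t: 35.55
tool_pos: [549.3, -26.5, 122.1]
tool_rot: [3.141, -0.0, 1.461]
wrist_force: [-6.9, 2.4, 12.9]
width: 0.303
```

Request:
{"method": "arm_command", "body": {"targets": [{"xyz":[0,0,0.015],"angular":[0,0,0],"gripper":0.1},{"xyz":[0,0,0.036],"angular":[0,0,0],"gripper":0.1},{"xyz":[0,0,0.036],"angular":[0,0,0],"gripper":0.1},{"xyz":[-0.03,0.035,0.036],"angular":[0,0,0],"gripper":0.1},{"xyz":[-0.06,0.07,0.036],"angular":[0,0,0],"gripper":0.1},{"xyz":[-0.087,0.107,0.036],"angular":[0,0,0],"gripper":0.1},{"xyz":[-0.087,0.107,0.036],"angular":[0,0,0],"gripper":0.1},{"xyz":[-0.087,0.107,0.036],"angular":[0,0,0],"gripper":0.1}]}}

```text
t: 36.55
tool_pos: [462.6, 80.0, 156.2]
tool_rot: [3.141, 0.0, 1.461]
wrist_force: [-0.3, -0.2, -3.8]
width: 0.304
```

Request:
{"method": "arm_command", "body": {"targets": [{"xyz":[0,-0.001,-0.014],"angular":[0,0,0],"gripper":0.1},{"xyz":[0,-0.001,-0.019],"angular":[0,0,0],"gripper":0.1},{"xyz":[0,-0.001,-0.0215],"angular":[0,0,0],"gripper":0.1},{"xyz":[0,-0.001,-0.024],"angular":[0,0,0],"gripper":0.1},{"xyz":[0,-0.001,-0.0265],"angular":[0,0,0],"gripper":0.1},{"xyz":[0,-0.001,-0.029],"angular":[0,0,0],"gripper":0.1},{"xyz":[0,-0.001,-0.031],"angular":[0,0,0],"gripper":0.1},{"xyz":[0,-0.001,-0.033],"angular":[0,0,0],"gripper":0.1}]}}

```text
t: 37.55
tool_pos: [462.3, 79.2, 123.5]
tool_rot: [3.141, 0.0, 1.461]
wrist_force: [-0.8, -2.2, 1.8]
width: 0.301
```

Request:
{"method": "arm_command", "body": {"targets": [{"xyz":[0,0,-0.0007],"angular":[0,0,0],"gripper":0.1},{"xyz":[0,0,-0.0014],"angular":[0,0,0],"gripper":0.1},{"xyz":[0,0,-0.002],"angular":[0,0,0],"gripper":0.1},{"xyz":[0,0,-0.0025],"angular":[0,0,0],"gripper":0.1},{"xyz":[0,0,-0.0025],"angular":[0,0,0],"gripper":0.1},{"xyz":[0,0,-0.0025],"angular":[0,0,0],"gripper":0.1},{"xyz":[0,0,-0.0025],"angular":[0,0,0],"gripper":0.1},{"xyz":[0,0,-0.0025],"angular":[0,0,0],"gripper":0.1}]}}

```text
t: 38.55
tool_pos: [462.7, 79.2, 122.1]
tool_rot: [3.141, -0.0, 1.46]
wrist_force: [-3.5, -3.9, 12.0]
width: 0.3
```

Request:
{"method": "arm_command", "body": {"targets": [{"xyz":[0,0,0.03],"angular":[0,0,0],"gripper":0.1},{"xyz":[0.01,0,0.08],"angular":[0,0,0],"gripper":0.1},{"xyz":[0.05,-0.01,0.13],"angular":[0,0,0],"gripper":0.1},{"xyz":[0.09,-0.03,0.16],"angular":[0,0,0],"gripper":0.1},{"xyz":[0.13,-0.05,0.18],"angular":[0,0,0],"gripper":0.1},{"xyz":[0.17,-0.05,0.18],"angular":[0,0,0],"gripper":0.1},{"xyz":[0.19,-0.05,0.18],"angular":[0,0,0],"gripper":0.1},{"xyz":[0.19,-0.05,0.18],"angular":[0,0,0],"gripper":0.1}]}}

```text
t: 39.55
tool_pos: [652.7, 30.2, 298.9]
tool_rot: [-3.14, -0.0, 1.461]
wrist_force: [-0.9, -0.5, -4.1]
width: 0.303
```

```bash
python3 chk.py w9.png
```

```text
t 39.55 p [652.7  30.2 298.9] r [-3.14  -0.     1.461] F [-0.9 -0.5 -4.1] w 0.303
rim {'c': [539.8, 25.3], 'size': [217.3, 144.7], 'yaw': 83.9, 'z': 62.4, 'n': 7002}
50 50 top [60.4 62.3 63.7] plate 16.4 None
50 -50 top [60.1 62.5 64. ] plate 16.6 None
-50 50 top [58.1 62.  63.6] plate 16.6 None
-50 -50 top None plate 31.9 None
```

View pics/w9.png

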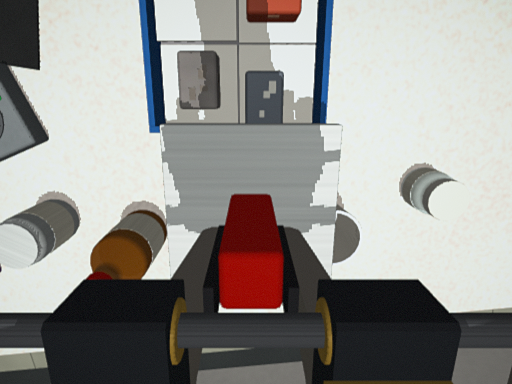

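All three tops read 62.0 to 62.5 mm against a rim at 62.4 mm, so they are level. In the picture the grey block (198,80), slag block (264,97) and brick (273,10) lie flat. Returning the tamper.

Request:
{"method": "arm_command", "body": {"targets": [{"xyz":[-0.035,-0.04,0],"angular":[0,0,-2],"gripper":0.1},{"xyz":[-0.07,-0.085,-0.02],"angular":[0,0,-4],"gripper":0.1},{"xyz":[-0.105,-0.13,-0.05],"angular":[0,0,-6],"gripper":0.1},{"xyz":[-0.14,-0.175,-0.08],"angular":[0,0,-8],"gripper":0.1},{"xyz":[-0.175,-0.22,-0.11],"angular":[0,0,-8],"gripper":0.1},{"xyz":[-0.21,-0.265,-0.13],"angular":[0,0,-8],"gripper":0.1},{"xyz":[-0.235,-0.305,-0.14],"angular":[0,0,-8],"gripper":0.1},{"xyz":[-0.246,-0.327,-0.14],"angular":[0,0,-8],"gripper":0.1}]}}

```text
t: 40.6
tool_pos: [402.8, -298.7, 160.3]
tool_rot: [-3.14, -0.001, 1.317]
wrist_force: [0.0, 0.7, -3.7]
width: 0.304
```

Run:
```python
from h import *
s=st(); s,p,d=snap('wrist'); save(p,'w10.png'); s2,p2,d2=snap('top'); save(p2[150:290,270:410].repeat(4,0).repeat(4,1),'top10.png')
```

```text
t 40.6 p [ 402.8 -298.7  160.3] r [-3.140e+00 -1.000e-03  1.317e+00] F [ 0.   0.7 -3.7] w 0.304
```

View pics/w10.png

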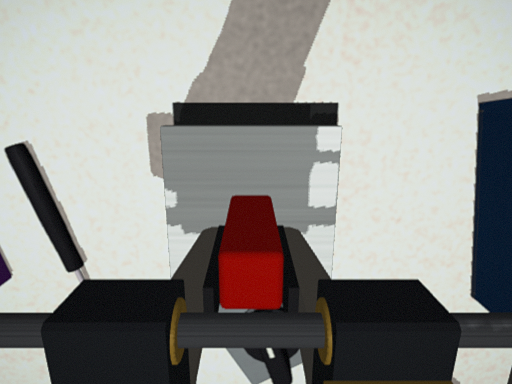

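Request:
{"method": "arm_command", "body": {"targets": [{"xyz":[0.001,0.001,-0.03],"angular":[0,0,0],"gripper":0.1},{"xyz":[0.001,0.001,-0.055],"angular":[0,0,0],"gripper":0.1},{"xyz":[0.001,0.001,-0.075],"angular":[0,0,0],"gripper":0.1},{"xyz":[0.001,0.001,-0.088],"angular":[0,0,0],"gripper":0.1},{"xyz":[0.001,0.001,-0.091],"angular":[0,0,0],"gripper":0.1},{"xyz":[0.001,0.001,-0.093],"angular":[0,0,0],"gripper":0.1},{"xyz":[0.001,0.001,-0.093],"angular":[0,0,0],"gripper":0.1},{"xyz":[0.001,0.001,-0.093],"angular":[0,0,0],"gripper":0.1}]}}

```text
t: 41.7
tool_pos: [407.5, -296.7, 68.5]
tool_rot: [3.141, 0.0, 1.321]
wrist_force: [-0.4, -0.1, -3.1]
width: 0.3
```

Request:
{"method": "arm_command", "body": {"targets": [{"xyz":[-0.001,0,-0.001],"angular":[0,0,0],"gripper":0.1},{"xyz":[-0.001,0,-0.002],"angular":[0,0,0],"gripper":0.1},{"xyz":[-0.001,0,-0.003],"angular":[0,0,0],"gripper":0.1},{"xyz":[-0.001,0,-0.0036],"angular":[0,0,0],"gripper":0.1},{"xyz":[-0.001,0,-0.0042],"angular":[0,0,0],"gripper":0.1},{"xyz":[-0.001,0,-0.0042],"angular":[0,0,0],"gripper":0.1},{"xyz":[-0.001,0,-0.0042],"angular":[0,0,0],"gripper":0.1},{"xyz":[-0.001,0,-0.0042],"angular":[0,0,0],"gripper":0.1}]}}

```text
t: 42.7
tool_pos: [406.8, -296.7, 64.4]
tool_rot: [3.14, -0.0, 1.321]
wrist_force: [0.2, 1.7, 5.0]
width: 0.306
```

Request:
{"method": "arm_command", "body": {"targets": [{"xyz":[0,0,0.0005],"angular":[0,0,0],"gripper":0.7},{"xyz":[0,0,0.0005],"angular":[0,0,0],"gripper":0.7},{"xyz":[0,0,0.0005],"angular":[0,0,0],"gripper":0.7},{"xyz":[0,0,0.02],"angular":[0,0,0],"gripper":0.7},{"xyz":[0,0,0.06],"angular":[0,0,0],"gripper":0.7},{"xyz":[0,0,0.11],"angular":[0,0,0],"gripper":0.7},{"xyz":[0,0,0.16],"angular":[0,0,0],"gripper":0.7},{"xyz":[0,0,0.2],"angular":[0,0,0],"gripper":0.7}]}}

```text
t: 43.7
tool_pos: [406.3, -296.8, 265.9]
tool_rot: [3.14, 0.0, 1.321]
wrist_force: [0.4, 0.4, -1.0]
width: 0.702
```

Request:
{"method": "arm_command", "body": {"targets": [{"xyz":[0.04,0,0],"angular":[0,0,2],"gripper":0.7},{"xyz":[0.08,-0.01,0],"angular":[0,0,4],"gripper":0.7},{"xyz":[0.12,-0.015,0],"angular":[0,0,8],"gripper":0.7},{"xyz":[0.15,-0.02,0],"angular":[0,0,12],"gripper":0.7},{"xyz":[0.156,-0.02,0],"angular":[0,0,16],"gripper":0.7},{"xyz":[0.156,-0.02,0],"angular":[0,0,17],"gripper":0.7},{"xyz":[0.156,-0.02,0],"angular":[0,0,17],"gripper":0.7},{"xyz":[0.156,-0.02,0],"angular":[0,0,17],"gripper":0.7}]}}

```text
t: 44.7
tool_pos: [561.7, -316.7, 264.0]
tool_rot: [3.141, 0.0, 1.616]
wrist_force: [-0.5, -0.9, -0.4]
width: 0.695
```

Run:
```python
from h import *
s=st(); print(np.round(s['q'],2)); s,p,d=snap('wrist'); save(p,'w11.png'); W=cloud('wrist',d,s)
print('handle',rect(W,(406,-297),40,90,120)); print('console',rect(W,(562,-316),85,30,42)); print('knob',rect(W,(562,-316),45,72,90))
```

```text
t 44.7 p [ 561.7 -316.7  264. ] r [3.141 0.    1.616] F [-0.5 -0.9 -0.4] w 0.695
[ 0.25  0.42  0.28  1.58 -0.12  1.16  2.18]
handle {'c': [407.5, -297.5], 'size': [28.0, 25.3], 'yaw': 76.0, 'z': 110.0, 'n': 955}
console {'c': [560.5, -317.4], 'size': [110.3, 110.1], 'yaw': -74.0, 'z': 36.5, 'n': 5345}
knob {'c': [559.8, -317.3], 'size': [63.0, 19.9], 'yaw': 4.5, 'z': 79.2, 'n': 1001}
```

View pics/w11.png

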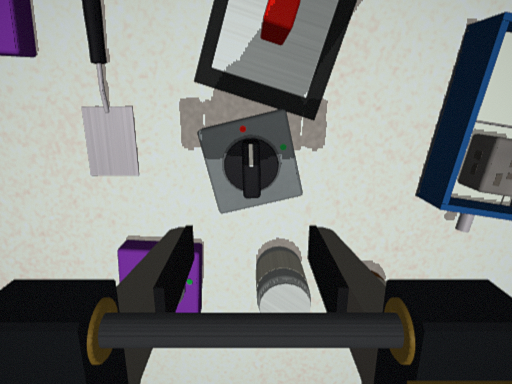

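The tamper is centred on its mat (top of the picture). The knob bar is at (251,168), with the mark pointing up at about q = 0.2, the red dot at (243,128) and the green dot at (283,147). I'll grip the bar.

Request:
{"method": "arm_command", "body": {"targets": [{"xyz":[-0.002,-0.001,-0.05],"angular":[0,0,1],"gripper":0.6},{"xyz":[-0.002,-0.001,-0.1],"angular":[0,0,2],"gripper":0.6},{"xyz":[-0.002,-0.001,-0.14],"angular":[0,0,2],"gripper":0.6},{"xyz":[-0.002,-0.001,-0.17],"angular":[0,0,2],"gripper":0.6},{"xyz":[-0.002,-0.001,-0.195],"angular":[0,0,2],"gripper":0.6},{"xyz":[-0.002,-0.001,-0.208],"angular":[0,0,2],"gripper":0.6},{"xyz":[-0.002,-0.001,-0.213],"angular":[0,0,2],"gripper":0.6},{"xyz":[-0.002,-0.001,-0.213],"angular":[0,0,2],"gripper":0.6}]}}

```text
t: 45.75
tool_pos: [560.4, -317.8, 51.4]
tool_rot: [3.141, 0.0, 1.652]
wrist_force: [0.1, 0.6, 1.2]
width: 0.602
```

Request:
{"method": "arm_command", "body": {"targets": [{"xyz":[0,0,0],"angular":[0,0,0],"gripper":0.1},{"xyz":[0,0,0],"angular":[0,0,0],"gripper":0.1},{"xyz":[0,0,0],"angular":[0,0,0],"gripper":0.1},{"xyz":[0,0,0],"angular":[0,0,0],"gripper":0.1},{"xyz":[0,0,0],"angular":[0,0,0],"gripper":0.1},{"xyz":[0,0,0],"angular":[0,0,-1],"gripper":0.1},{"xyz":[0,0,0],"angular":[0,0,-3],"gripper":0.1},{"xyz":[0,0,0],"angular":[0,0,-5],"gripper":0.1}]}}

```text
t: 46.75
tool_pos: [560.2, -316.5, 51.0]
tool_rot: [-3.141, -0.002, 1.564]
wrist_force: [-1.6, 3.6, 5.3]
width: 0.216
```

Request:
{"method": "arm_command", "body": {"targets": [{"xyz":[0,0,0],"angular":[0,0,-4],"gripper":0.1},{"xyz":[0,0,0],"angular":[0,0,-8],"gripper":0.1},{"xyz":[0,0,0],"angular":[0,0,-12],"gripper":0.1},{"xyz":[0,0,0],"angular":[0,0,-16],"gripper":0.1},{"xyz":[0,0,0],"angular":[0,0,-20],"gripper":0.1},{"xyz":[0,0,0],"angular":[0,0,-24],"gripper":0.1},{"xyz":[0,0,0],"angular":[0,0,-28],"gripper":0.1},{"xyz":[0,0,0],"angular":[0,0,-32],"gripper":0.1}]}}

```text
t: 47.75
tool_pos: [560.2, -316.3, 51.0]
tool_rot: [-3.14, -0.001, 1.005]
wrist_force: [-2.0, 3.8, 5.5]
width: 0.22
```

Request:
{"method": "arm_command", "body": {"targets": [{"xyz":[0,0,0],"angular":[0,0,-4],"gripper":0.1},{"xyz":[0,0,0],"angular":[0,0,-8],"gripper":0.1},{"xyz":[0,0,0],"angular":[0,0,-12],"gripper":0.1},{"xyz":[0,0,0],"angular":[0,0,-16],"gripper":0.1},{"xyz":[0,0,0],"angular":[0,0,-20],"gripper":0.1},{"xyz":[0,0,0],"angular":[0,0,-24],"gripper":0.1},{"xyz":[0,0,0],"angular":[0,0,-26],"gripper":0.1},{"xyz":[0,0,0],"angular":[0,0,-26],"gripper":0.1}]}}

```text
t: 48.75
tool_pos: [560.4, -316.2, 51.0]
tool_rot: [-3.14, -0.001, 0.553]
wrist_force: [-1.6, 5.2, 6.0]
width: 0.213
```

Run:
```python
from h import *
s=st(); print(np.round(s['wrist_torque'],2)); s,p,d=snap('wrist'); save(p,'w12.png')
```

```text
t 48.75 p [ 560.4 -316.2   51. ] r [-3.14e+00 -1.00e-03  5.53e-01] F [-1.6  5.2  6. ] w 0.213
[ 1.05  0.38 -0.04]
```

Request:
{"method": "arm_command", "body": {"targets": [{"xyz":[0,0,0],"angular":[0,0,0],"gripper":0.5},{"xyz":[0,0,0],"angular":[0,0,0],"gripper":0.5},{"xyz":[0,0,0],"angular":[0,0,0],"gripper":0.5},{"xyz":[0,0,0.02],"angular":[0,0,0],"gripper":0.5},{"xyz":[0,0,0.06],"angular":[0,0,0],"gripper":0.5},{"xyz":[0,0,0.12],"angular":[0,0,5],"gripper":0.5},{"xyz":[0,0,0.18],"angular":[0,0,15],"gripper":0.5},{"xyz":[0,0,0.22],"angular":[0,0,25],"gripper":0.5}]}}

```text
t: 49.8
tool_pos: [560.6, -318.6, 275.7]
tool_rot: [3.136, -0.0, 0.994]
wrist_force: [0.6, 0.0, -0.2]
width: 0.497
```

Request:
{"method": "arm_command", "body": {"targets": [{"xyz":[0,0.02,0.02],"angular":[0,0,10],"gripper":0.5},{"xyz":[0,0.04,0.05],"angular":[0,0,20],"gripper":0.5},{"xyz":[0,0.06,0.08],"angular":[0,0,30],"gripper":0.5},{"xyz":[0,0.06,0.08],"angular":[0,0,30],"gripper":0.5},{"xyz":[0,0.06,0.08],"angular":[0,0,30],"gripper":0.5},{"xyz":[0,0.06,0.08],"angular":[0,0,30],"gripper":0.5},{"xyz":[0,0.06,0.08],"angular":[0,0,30],"gripper":0.5},{"xyz":[0,0.06,0.08],"angular":[0,0,30],"gripper":0.5}]}}

```text
t: 50.8
tool_pos: [559.9, -257.8, 350.2]
tool_rot: [-3.141, -0.0, 1.512]
wrist_force: [0.8, 0.5, 0.1]
width: 0.5
```

Run:
```python
from h import *
s=st(); s,p,d=snap('wrist'); save(p,'w13.png'); W=cloud('wrist',d,s)
print('handle',rect(W,(406,-297),40,90,120)); print('console',rect(W,(562,-316),85,30,42)); print('knob',rect(W,(560,-317),45,72,90))
s,p,d=snap('top');W=cloud('top',d); save(p,'top13.png'); print('rim',rect(W,C,170,55,75))
for x,y in[(50,50),(50,-50),(-50,50),(-50,-50)]:
    z=W[...,2][inplate(W,x,y,45)]; h=z[z>48]; print(x,y,np.round(np.percentile(h,[10,50,90]),1) if len(h)>9 else None)
m=(W[...,2]>50)&(W[...,2]<75); print(np.median(W[...,2][m&(np.hypot(*(W[...,:2]-C).transpose(2,0,1))<170)]))
```

```text
t 50.8 p [ 559.9 -257.8  350.2] r [-3.141 -0.     1.512] F [0.8 0.5 0.1] w 0.5
handle {'c': [405.9, -297.0], 'size': [28.1, 28.1], 'yaw': 76.1, 'z': 110.1, 'n': 720}
console {'c': [560.6, -317.3], 'size': [110.4, 110.3], 'yaw': -74.1, 'z': 36.6, 'n': 3700}
knob {'c': [560.2, -317.0], 'size': [64.0, 20.0], 'yaw': -58.4, 'z': 79.3, 'n': 674}
rim {'c': [507.3, 30.6], 'size': [217.0, 216.3], 'yaw': -5.9, 'z': 60.1, 'n': 1449}
50 50 [56.2 60.1 62.6]
50 -50 [57.  60.1 63.2]
-50 50 [56.8 60.1 62.9]
-50 -50 None
59.99216106121787
```

View pics/w13.png

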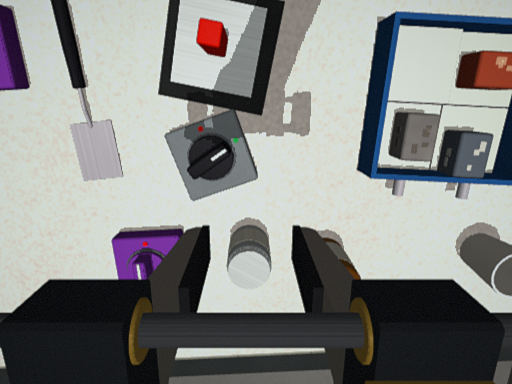

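View pics/top13.png

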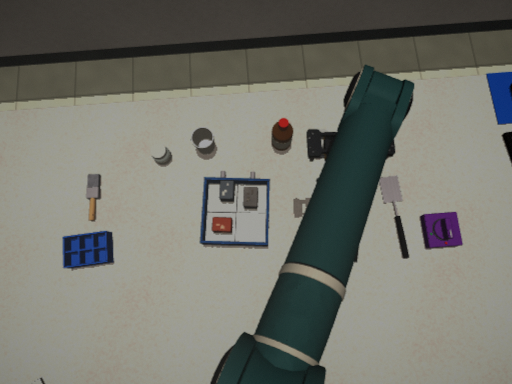

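The knob's white mark at (222,154) points to the green dot (235,140), and the knob measures q ≈ 1.29. The tamper is centred on its mat, the blocks are level with the rim, and the bystanders have not moved. Handing in.

```bash
python3 -c "
from h import *
print(hand_in())"
```

```text
the job is handed in; nothing more can be done
None
```

The job is done and handed in at about t = 51 s, with the arm raised clear and touching nothing. Only three blocks were on the bench: slag, grey and brick.

- **Blocks:** I laid each one gently on its own floor plate, proud of the rim, then pressed each with the tamper until it met the rim. Close-up, their tops read 62.0–62.5 mm against a rim at 62.4 mm. The overhead view also shows them level.
- **Tamper:** It stands at (405.9, −297.0) mm. The mat's centre is about (405.7, −297.1) mm.
- **Knob:** I turned it clockwise past its detent to about 1.29 rad, and its mark points at the green dot.
- **Other things:** They look unmoved in the last overhead picture. The purple look-alikes were left alone.

**Slag block position and height:** it was knocked about 25 mm towards the cell's outer wall during the run. It stayed flat on its plate, so I left it there and it lies almost against that wall. It stood about 7 mm proud before tamping, slightly under the 8 mm minimum stated. Its plate read 2.5 mm lower than before I laid the block.

No other check failed. The overhead depth reads about 2 mm low for blocks and rim alike.

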